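# Prop open the tap-spares case

### The arm

A 6-joint arm with a two-finger parallel gripper is mounted at the origin on a cart in front of the work surface, level with it; the furniture and walls round the work are solid. World frame = base frame: x ahead of the robot, y to its left, z up, the work surface at z = 0. Lengths are in m, angles in degrees, forces in N, time in s.
With the tool pointing down it reaches from about 0.275 to 0.725 m from the base axis. Payload 5.6 kg.
Tool frame: the origin (TCP) lies between the finger pads; the fingertips stand 17 mm ahead of it and the grasp point (between the pads) lies 2 mm behind it; z points along the fingers, y is the line along which they close (so a half turn about z gives the same grasp; the last joint's range is limited). The gripper opens to 85 mm and grips with 20 to 120 N. Pads are 22 mm wide; open, the fingers measure 114 mm over their backs; the gripper's body (76 mm by 85 mm) begins 54 mm behind the grasp point. The pads swing forward as they close: fully open they stand 13 mm farther back than shut.
Start: joints at [83.056, 14.616, 6.199, 0, -81.583, -16.306], TCP at [0.217, 0.505, 0.248] pointing down, gripper open.
Joint ranges: [-168.99, 168.99], [-69.2, 112.95], [-62.41, 85.93], [-164.36, 98.24], [-168.68, -3.75], [-174.98, 174.98]. Speed limits (degrees/s): [147.25, 147.25, 180, 180, 180, 180].

### API

Orientations are given as a 3x3 rotation matrix whose columns are the frame's x, y, z axes.
In Python, from cell import read_state, grab_frame, camera_model, finish_job gives the robot as it stands.
- The arm moves only by the tool send_rows, never from a script. Its argument "motion" is a list that holds one entry, the list of rows, each a list of 7 numbers: the turn, a rotation vector about the tool's x, y, z in degrees, then the shift along the tool's x, y, z in mm, then the opening, from 0 (shut) to 1 (fully open). A call has 1 to 20 rows; each row shifts and turns the commanded pose from where the row before left it, along the tool's axes as they then stand; what a row does not reach is not made up. A row lasts 1/8 s, in which the tool goes at most 62.5 mm and 10.7 degrees, less where a joint would pass 70% of its speed; a pose out of reach is approached as far as the arm can. A call with a gripper value outside its range is refused whole. The fingers move at their own pace and stop on an object; "grip_force" is the grip in N (left out, the last holds). Time passes only in rows, so rows that do not move let the fingers close. It gives the time, the measured TCP pose, the force, the opening and the grip force at its end, in the units of the state.
- read_state(): the state, without advancing time (a new reading comes with each control period).
- grab_frame(name): name is "scene" or "top"; returns the picture (480x640x3 uint8, red, green, blue); there is no depth.
- camera_model(name): a dict with "fx", "fy", "cx", "cy" (pixels), "world_to_cam" (4x4, takes a point from world to camera coordinates). Camera axes: x right, y up, looking along -z (the intrinsics and any distortion apply to the point x, -y, -z); pixel columns grow to the right and rows downward; lengths in m; the calibration is good to about 2 mm. A picture is of the moment at which its call begins. camera_model takes no time and is no camera call.
- finish_job(): hands the job in; it is judged then, once.
The state is a dict: "clock": time; "q": joint angles; "qvel": joint speeds; "joint_efforts": joint torques, N m; "tcp_pos": TCP position; "orientation": TCP orientation; "force": force on the tool from outside, world axes, zero at the start; "ft_torque": the same for the moment, N m; "gripper_width": finger opening in m; "finger_force": force on a finger pad.
Only numpy, scipy, OpenCV 4.12 (cv2) and the standard library are available. Lean on these libraries where they do the work, as an engineer would, in place of code of your own. Each camera call takes 0.05 s, during which the arm holds its last target. There are 200 camera calls.

### The job

Two grey flip-top cases stand on the counter. Raise the lid of the wider one, the one with the steel folding stay on its flank, until the stay snaps past straight and locks, then let go so that the lid stands open on its stay unaided. Leave the narrower case shut.

Things in the scene. Friction and masses are not known exactly. Their poses are not given: they have to be found in the camera images.
- spares_case: Wider grey flip-top case, 120 deep (x) x 190 wide (y) x 74 mm high, fixed, left or right of the narrower one, turned up to 0.25 rad. Origin: centre of its underside; x runs front to back, y along the hinge, z up. Lid hinge line: x = +60, z = 62 mm. On its right flank (y = -101 to -112 mm) a folding stay: two 48 mm steel links joined by a knuckle, from flank to lid edge.
- spares_tongue (a point): Grip point on the steel tongue (28 wide along y, 10 thick, 44 mm long) that sticks out from the middle of that lid's front edge, 30 mm out from the edge; lid shut: x = -93, y = 0, z = 69 mm from the case's origin. Moves and turns with the lid, 153 mm from the hinge. Pinch its narrow sides from above, fingers closing along y; it can turn between the fingers, so the hand can stay pointing down.
- spares_lid (a joint): Lid angle of the wider case, rad: 0 shut, grows as the lid rises. The lid weighs about 0.25 kg and falls shut if let go before the stay locks. The stay stops it at about 1.15, its links in line; pull no harder than about 10 N there. On the locked stay it rests at about 1.05.
- spares_stay (a joint): Knuckle angle of the folding stay, rad: 0 folded (lid shut), about 1.76 with its links in line, 2.17 locked on its stop past straight. A light spring drives it toward locked: with the lid raised to about 1.08 or more and then eased off, the knuckle snaps past straight and the lid can be let down on to it.
- small_lid (a joint): Lid angle of the narrower case (120 deep x 120 wide x 74 mm high, same grey, same kind of tongue, no stay), rad: 0 shut. It must stay shut. Behind both cases beer taps hang over the counter, from about x = 0.62 m and 0.3 m up: cross from one side to the other nearer the robot.

How it is judged:
By the outcome, as a careful person would: the job done as asked, in the order asked, and still so for the second after the job is handed in, with the robot touching nothing.
It also fails if it takes over 38 s, if anything falls off the work surface, if the arm or the gripper's body presses on something with over 40 N, if the wrist force passes 120 N, or if a joint passes its speed limit or range.

## Working session

There is one attempt and no reset: what is moved stays moved. The work goes in short steps, Python scripts to look and compute and a tool call to move; the robot and the scene stay as the last step left them, time stands still between calls to the robot, and variables do not carry over. Pictures are saved under pics/ and viewed, at most 10 in all, crops included, and the job is handed in when it is done.

Besides the shell and the picture viewer there is one more tool, called after "Emit:" by a JSON object that holds its "op" and its "data". send_rows: Moves the arm, as the interface text tells. Its arguments: {"type":"object","properties":{"motion":{"type":"array","items":{"type":"array","items":{"type":"array","items":{"type":"number"}}}},"grip_force":{"type":"number"}},"required":["motion"]}

```bash
mkdir -p pics
python3 - <<'E'
from cell import *
import cv2,numpy as np
for n in("scene","top"):
    cv2.imwrite(f"pics/{n}0.png",grab_frame(n)[:,:,::-1]); m=camera_model(n); print(n,{k:np.round(v,3).tolist() if not isinstance(v,(str,dict)) else v for k,v in m.items()})
s=read_state();print(s)
E
```

```text
scene {'fx': 450.976, 'fy': 450.976, 'cx': 312.167, 'cy': 236.191, 'world_to_cam': [[0.654, -0.756, -0.012, -0.371], [0.6, 0.509, 0.617, -0.301], [-0.461, -0.411, 0.787, -0.755], [0.0, 0.0, 0.0, 1.0]]}
top {'fx': 571.03, 'fy': 571.03, 'cx': 319.405, 'cy': 249.91, 'world_to_cam': [[0.019, -1.0, -0.02, -0.053], [0.987, 0.016, 0.162, -0.503], [-0.162, -0.023, 0.987, -1.254], [0.0, 0.0, 0.0, 1.0]]}
{'clock': 0.1, 'q': array([ 8.30555488e+01,  1.46511752e+01,  6.13744909e+00, -2.22522114e-02,
       -8.15825908e+01, -1.63075467e+01]), 'qvel': array([-0.00626779, -0.08546477,  0.25956471,  0.12503055, -0.01930283,
        0.002779  ]), 'joint_efforts': array([-2.19694986e-03, -3.87605417e+01,  2.38473237e+01,  5.37781075e+00,
       -3.81466351e-03,  1.10626857e-06]), 'tcp_pos': array([0.21691374, 0.50497506, 0.24747297]), 'orientation': array([[ 9.18754902e-01, -3.94827922e-01, -5.84621123e-04],
       [-3.94828341e-01, -9.18753476e-01, -1.62225102e-03],
       [ 1.03387310e-04,  1.72127607e-03, -9.99998513e-01]]), 'force': array([-0.41412272,  0.04861876, -0.44984224]), 'ft_torque': array([ 0.02946188, -0.01456722, -0.00464324]), 'finger_force': 0.0, 'gripper_width': 0.08573584429551445}
```

View pics/top0.png

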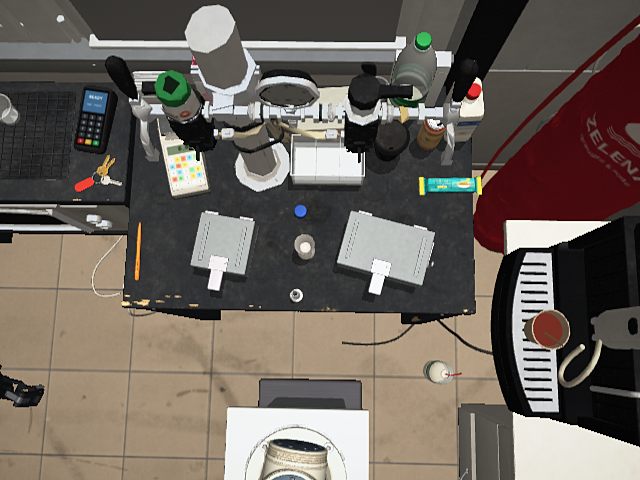

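View pics/scene0.png

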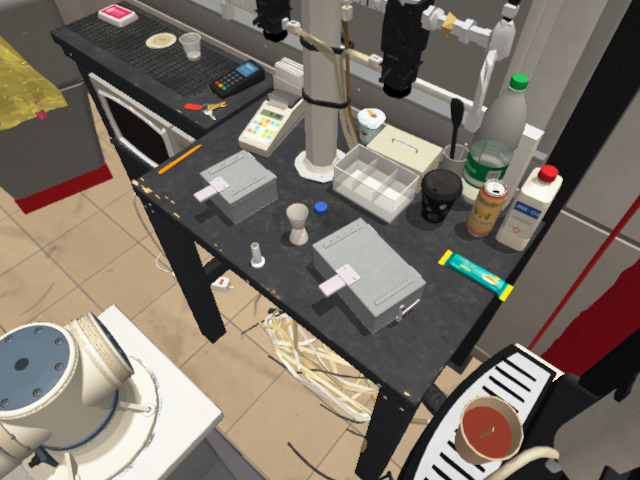

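Top view: the wider case is on the right, with lid corners near (350,211), (434,233), (417,286), (337,256) and its tongue at (378,278). The narrow case is on the left with its tongue at (215,273). A jigger stands between them at (305,247).

```bash
cat > h.py <<'E'
from cell import *
import cv2,numpy as np
def ray(n,u,v,z):
    m=camera_model(n);W=np.array(m["world_to_cam"]);R,t=W[:3,:3],W[:3,3]
    d=R.T@np.array([(u-m["cx"])/m["fx"],-(v-m["cy"])/m["fy"],-1]);c=-R.T@t
    return c+d*(z-c[2])/d[2]
def pix(n,p):
    m=camera_model(n);c=(np.array(m["world_to_cam"])@np.r_[p,1])[:3]
    return m["cx"]+m["fx"]*c[0]/-c[2], m["cy"]-m["fy"]*c[1]/-c[2]
def blob(n,im,box,lo,hi=256):
    x0,y0,x1,y1=box;g=im[y0:y1,x0:x1].min(2);k=((g>=lo)&(g<hi)).astype(np.uint8)
    c=max(cv2.findContours(k,cv2.RETR_EXTERNAL,cv2.CHAIN_APPROX_NONE)[0],key=cv2.contourArea)
    return c+np.array([x0,y0])
E
python3 - <<'E'
from h import *
print(camera_model("top").keys())
im=cv2.imread("pics/top0.png");sc=cv2.imread("pics/scene0.png")
print(im[250,380],im[278,378],sc[280,340],sc[265,370])
def rep(n,im,box,lo,z):
    c=blob(n,im,box,lo);w=np.array([ray(n,*p[0],z)[:2] for p in c],np.float32)
    r=cv2.minAreaRect(w);print(n,cv2.contourArea(c),np.round(r[0],4),np.round(r[1],4),round(r[2],1),np.round(cv2.boxPoints(r),4).tolist());return c
rep("top",im,(355,250,400,300),205,.074)
rep("scene",sc,(305,255,370,305),205,.074)
c=rep("top",im,(325,195,445,300),120,.074)
E
```

```text
dict_keys(['fx', 'fy', 'cx', 'cy', 'world_to_cam'])
[194 195 191] [249 248 246] [230 227 237] [184 189 186]
top 426.0 [ 0.4414 -0.1743] [0.0386 0.0737] 76.1 [[0.4009999930858612, -0.1842000037431717], [0.4724999964237213, -0.20190000534057617], [0.48179998993873596, -0.16439999639987946], [0.41029998660087585, -0.14669999480247498]]
scene 508.0 [ 0.4412 -0.1728] [0.04   0.0731] 74.8 [[0.40070000290870667, -0.18250000476837158], [0.47119998931884766, -0.20170000195503235], [0.48170000314712524, -0.16300000250339508], [0.41110000014305115, -0.14390000700950623]]
top 4957.5 [ 0.4873 -0.1871] [0.1953 0.1718] 75.7 [[0.3799999952316284, -0.2606000006198883], [0.5464000105857849, -0.3028999865055084], [0.5946000218391418, -0.1137000024318695], [0.42809998989105225, -0.07129999995231628]]
```

Both views put the tongue at the same place to within 2 mm. The grip point is about (0.420, -0.168, 0.069) and the case yaw about -14.3°. I'll go above it now.

Emit:
{"op": "send_rows", "data": {"motion": [[[0,0,-9,0,0,0,1],[0,0,0,26,43,0,1],[0,0,0,26,43,0,1],[0,0,0,26,43,0,1],[0,0,0,26,43,0,1],[0,0,0,26,43,0,1],[0,0,0,26,43,0,1],[0,0,0,26,43,0,1],[0,0,0,26,43,0,1],[0,0,0,26,43,0,1],[0,0,0,26,43,0,1],[0,0,0,26,43,0,1],[0,0,0,26,43,0,1],[0,0,0,26,43,0,1],[0,0,0,25,43,40,1],[0,0,0,0,0,40,1],[0,0,0,0,0,0,1],[0,0,0,0,0,0,1]]], "grip_force": 40}}

```text
clock: 2.35
tcp_pos: [0.4212, -0.1665, 0.1707]
orientation: [[0.97, -0.245, 0.002], [-0.245, -0.97, -0.001], [0.002, 0.001, -1.0]]
force: [0.5, 0.7, -0.4]
gripper_width: 0.0855
finger_force: 0.0
```

Run:
```python
from h import *
s=read_state();print(s["clock"],s["tcp_pos"],s["orientation"].round(3).tolist(),s["q"].round(1),s["force"])
a=grab_frame("scene")[:,:,::-1]
cv2.imwrite("pics/s1.png",cv2.resize(a[150:350,200:450],None,fx=3,fy=3))
print(pix("scene",[.42,-.168,.074]),pix("scene",s["tcp_pos"]))
```

```text
2.35 [ 0.42122835 -0.16647722  0.17072222] [[0.97, -0.245, 0.002], [-0.245, -0.97, -0.001], [0.002, 0.001, -1.0]] [ -1.6   5.9 -16.2   0.1 -67.8  77.4] [ 0.5329282   0.70050429 -0.41083181]
(np.float64(328.6741006231829), np.float64(285.25762883335403)) (np.float64(329.4165102919362), np.float64(253.1953304646052))
```

View pics/s1.png

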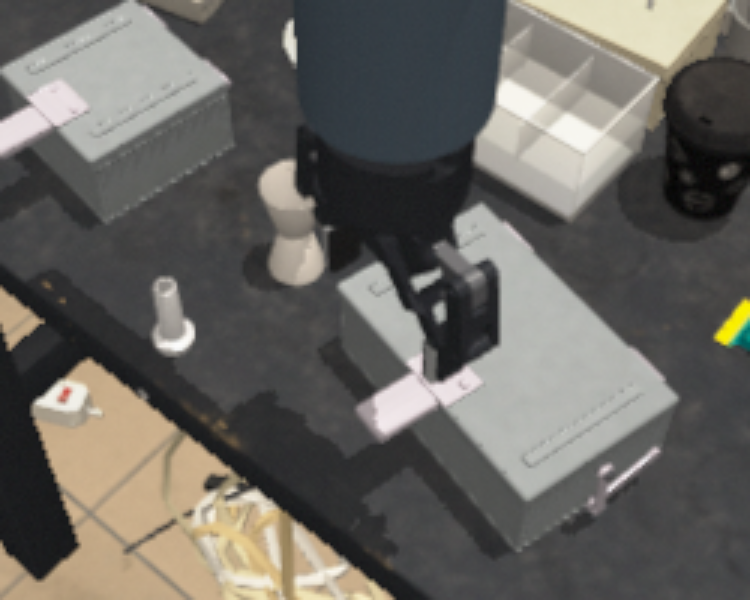

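The hand is lined up: the tongue runs from tip (324,290) to lid edge (342,278), and the predicted grip point (329,285) lies on it. Next I descend and pinch.

Emit:
{"op": "send_rows", "data": {"motion": [[[0,0,0,-1,1,35,1],[0,0,0,0,0,35,1],[0,0,0,0,0,25,1],[0,0,0,0,0,12,1],[0,0,0,0,0,0,1],[0,0,0,0,0,0,0],[0,0,0,0,0,0,0],[0,0,0,0,0,0,0],[0,0,0,0,0,0,0],[0,0,0,0,0,0,0],[0,0,0,0,0,0,0],[0,0,0,0,0,0,0]]], "grip_force": 40}}

```text
clock: 3.9
tcp_pos: [0.4194, -0.1678, 0.0627]
orientation: [[0.969, -0.246, 0.0], [-0.246, -0.969, -0.001], [0.001, 0.001, -1.0]]
force: [-1.9, -3.6, 5.9]
gripper_width: 0.0267
finger_force: 41.0
```

Emit:
{"op": "send_rows", "data": {"motion": [[[0,0,0,0.6,0,-7.1,0],[0,0,0,0.7,0,-7.1,0],[0,0,0,1.2,0,-7,0],[0,0,0,1.4,0,-7,0],[0,0,0,1.9,0,-6.9,0],[0,0,0,2.1,0,-6.9,0],[0,0,0,2.5,0,-6.7,0],[0,0,0,2.7,0,-6.6,0],[0,0,0,3.1,0,-6.5,0],[0,0,0,3.3,0,-6.3,0],[0,0,0,3.7,0,-6.1,0],[0,0,0,3.9,0,-6,0],[0,0,0,0,0,0,0],[0,0,0,0,0,0,0]]]}}

```text
clock: 5.65
tcp_pos: [0.4439, -0.174, 0.1416]
orientation: [[0.969, -0.246, -0.004], [-0.246, -0.969, 0.0], [-0.004, 0.001, -1.0]]
force: [-4.0, -3.9, -1.4]
gripper_width: 0.0272
finger_force: 42.0
```

Emit:
{"op": "send_rows", "data": {"motion": [[[0,0,0,4.3,0,-5.7,0],[0,0,0,4.4,0,-5.6,0],[0,0,0,4.8,0,-5.4,0],[0,0,0,4.9,0,-5.2,0],[0,0,0,5.2,0,-4.9,0],[0,0,0,5.4,0,-4.6,0],[0,0,0,5.7,0,-4.4,0],[0,0,0,5.8,0,-4.1,0],[0,0,0,6,0,-3.8,0],[0,0,0,6.2,0,-3.6,0],[0,0,0,0,0,0,0],[0,0,0,0,0,0,0]]]}}

```text
clock: 7.15
tcp_pos: [0.4956, -0.1872, 0.1893]
orientation: [[0.969, -0.246, -0.002], [-0.246, -0.969, -0.0], [-0.002, 0.001, -1.0]]
force: [-4.1, -3.4, -0.6]
gripper_width: 0.0271
finger_force: 45.4
```

Run:
```python
from h import *
s=read_state();print(s["clock"],s["tcp_pos"],s["force"])
a=grab_frame("scene")[:,:,::-1]
cv2.imwrite("pics/s2.png",cv2.resize(a[150:350,250:500],None,fx=3,fy=3))
```

```text
7.15 [ 0.49560903 -0.18716481  0.18931562] [-4.14176386 -3.4313729  -0.57335776]
```

View pics/s2.png

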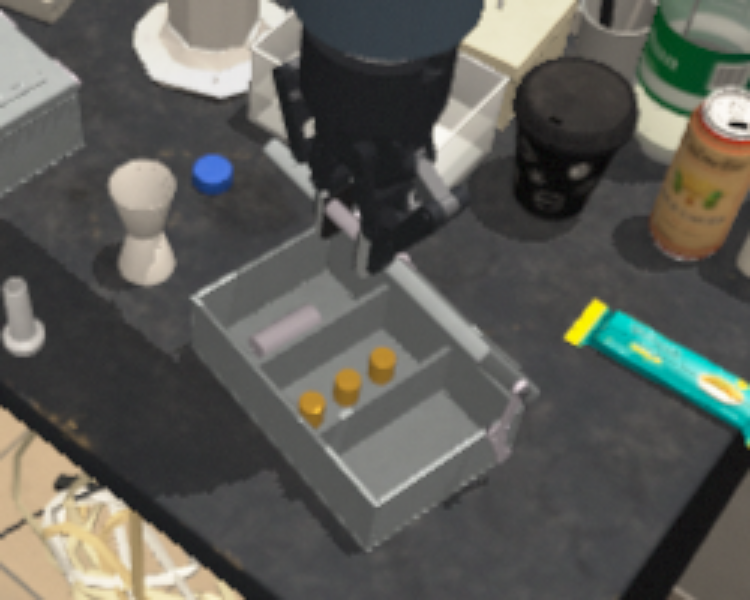

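The lid is open about 1.03 rad, held by the tongue, and the stay at about (415,285) is nearly straight. I'll continue slowly to about 1.12.

Emit:
{"op": "send_rows", "data": {"motion": [[[0,0,0,2.0,0,-1.1,0],[0,0,0,2.1,0,-1.1,0],[0,0,0,2.1,0,-1.1,0],[0,0,0,2.2,0,-1,0],[0,0,0,2.2,0,-1,0],[0,0,0,2.2,0,-1,0],[0,0,0,0,0,0,0],[0,0,0,0,0,0,0]]]}}

```text
clock: 8.2
tcp_pos: [0.5078, -0.1902, 0.1954]
orientation: [[0.969, -0.247, -0.002], [-0.247, -0.969, -0.0], [-0.002, 0.001, -1.0]]
force: [-2.8, -4.1, -1.0]
gripper_width: 0.027
finger_force: 45.9
```

Emit:
{"op": "send_rows", "data": {"motion": [[[0,0,0,1.2,0,-0.5,0],[0,0,0,1.2,0,-0.5,0],[0,0,0,0,0,0,0],[0,0,0,0,0,0,0]]]}}

```text
clock: 8.7
tcp_pos: [0.5101, -0.1908, 0.1964]
orientation: [[0.969, -0.246, -0.003], [-0.246, -0.969, -0.0], [-0.002, 0.001, -1.0]]
force: [-3.2, -4.2, -1.5]
gripper_width: 0.0273
finger_force: 46.0
```

Run:
```python
from h import *
s=read_state();print(s["clock"],s["tcp_pos"],s["force"])
a=grab_frame("scene")[:,:,::-1]
cv2.imwrite("pics/s3.png",cv2.resize(a[220:320,370:450],None,fx=6,fy=6))
```

```text
8.7 [ 0.51013805 -0.19080466  0.19640241] [-3.23412449 -4.18859549 -1.51119112]
```

View pics/s3.png

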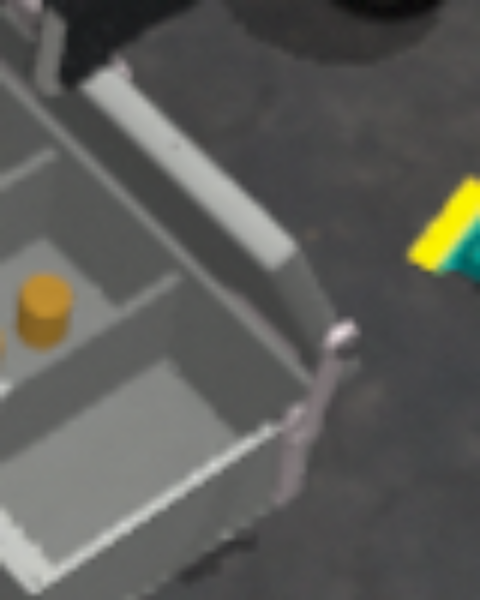

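The stay is nearly straight, but the knuckle at about (420,290) still bulges to the front. I'll raise the lid a bit more while watching the force.

Emit:
{"op": "send_rows", "data": {"motion": [[[0,0,0,1.2,0,-0.5,0],[0,0,0,1.2,0,-0.5,0],[0,0,0,0,0,0,0],[0,0,0,0,0,0,0]]]}}

```text
clock: 9.25
tcp_pos: [0.5123, -0.1914, 0.1972]
orientation: [[0.969, -0.247, -0.003], [-0.247, -0.969, 0.0], [-0.003, 0.001, -1.0]]
force: [-4.3, -4.3, -2.1]
gripper_width: 0.0273
finger_force: 46.0
```

Emit:
{"op": "send_rows", "data": {"motion": [[[0,0,0,1.2,0,-0.5,0],[0,0,0,0,0,0,0],[0,0,0,0,0,0,0]]]}}

```text
clock: 9.62
tcp_pos: [0.5128, -0.1916, 0.1975]
orientation: [[0.969, -0.247, -0.005], [-0.247, -0.969, 0.0], [-0.005, 0.001, -1.0]]
force: [-7.2, -4.6, -0.6]
gripper_width: 0.0276
finger_force: 46.1
```

Run:
```python
from h import *
s=read_state();print(s["clock"],s["tcp_pos"],s["force"])
a=grab_frame("scene")[:,:,::-1]
cv2.imwrite("pics/s4.png",cv2.resize(a[220:320,370:450],None,fx=6,fy=6))
```

```text
9.625 [ 0.51281286 -0.19156549  0.19746009] [-7.16608368 -4.6278602  -0.58592869]
```

View pics/s4.png

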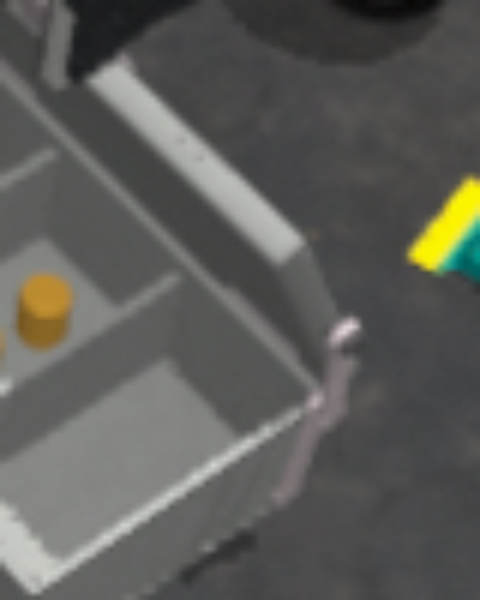

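The stay is at its stop: the force jumped and the links are in line, knuckle near (424,288). I'll ease the lid back on to it.

Emit:
{"op": "send_rows", "data": {"motion": [[[0,0,0,-1.6,0,0.6,0],[0,0,0,-1.6,0,0.6,0],[0,0,0,0,0,0,0],[0,0,0,0,0,0,0],[0,0,0,-1.5,0,0.6,0],[0,0,0,-1.5,0,0.7,0],[0,0,0,-1.5,0,0.7,0],[0,0,0,-1.5,0,0.7,0],[0,0,0,0,0,0,0],[0,0,0,0,0,0,0]]]}}

```text
clock: 10.92
tcp_pos: [0.5076, -0.1902, 0.1953]
orientation: [[0.969, -0.246, 0.005], [-0.246, -0.969, -0.002], [0.005, 0.001, -1.0]]
force: [1.6, -6.4, -2.7]
gripper_width: 0.0274
finger_force: 45.6
```

Run:
```python
from h import *
s=read_state();print(s["clock"],s["tcp_pos"],s["force"])
a=grab_frame("scene")[:,:,::-1]
cv2.imwrite("pics/s5.png",cv2.resize(a[220:320,370:450],None,fx=6,fy=6))
```

```text
10.925 [ 0.50763096 -0.19019325  0.19525503] [ 1.58868032 -6.41756274 -2.67470762]
```

View pics/s5.png

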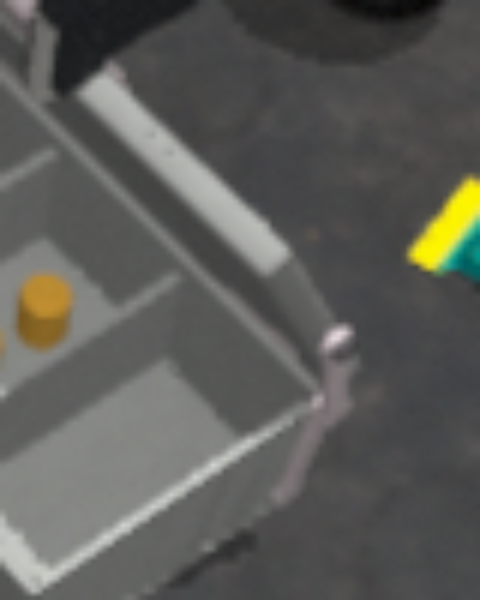

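The knuckle now bulges to the back at (426,287), so it is past straight. I'll ease a little more to seat the lid.

Emit:
{"op": "send_rows", "data": {"motion": [[[0,0,0,-1.4,0,0.7,0],[0,0,0,-1.4,0,0.7,0],[0,0,0,0,0,0,0],[0,0,0,0,0,0,0]]]}}

```text
clock: 11.48
tcp_pos: [0.5052, -0.1896, 0.1941]
orientation: [[0.969, -0.246, 0.005], [-0.246, -0.969, -0.002], [0.006, 0.001, -1.0]]
force: [1.7, -7.2, -1.1]
gripper_width: 0.0273
finger_force: 45.6
```

Emit:
{"op": "send_rows", "data": {"motion": [[[0,0,0,-1.4,0,0.7,0],[0,0,0,-1.4,0,0.7,0],[0,0,0,0,0,0,0],[0,0,0,0,0,0,0]]]}}

```text
clock: 11.98
tcp_pos: [0.5022, -0.1888, 0.1928]
orientation: [[0.969, -0.246, 0.005], [-0.246, -0.969, -0.002], [0.005, 0.001, -1.0]]
force: [1.0, -6.5, -2.0]
gripper_width: 0.0271
finger_force: 45.5
```

Emit:
{"op": "send_rows", "data": {"motion": [[[0,0,0,-1.3,0,0.7,0],[0,0,0,0,0,0,0],[0,0,0,0,0,0,0]]]}}

```text
clock: 12.35
tcp_pos: [0.5013, -0.1886, 0.1923]
orientation: [[0.969, -0.246, 0.006], [-0.246, -0.969, -0.002], [0.006, 0.001, -1.0]]
force: [1.8, -7.0, -0.1]
gripper_width: 0.0274
finger_force: 45.5
```

Emit:
{"op": "send_rows", "data": {"motion": [[[0,0,0,-1.3,0,0.7,0],[0,0,0,-1.3,0,0.7,0],[0,0,0,0,0,0,0],[0,0,0,0,0,0,0]]]}}

```text
clock: 12.85
tcp_pos: [0.4999, -0.1882, 0.1916]
orientation: [[0.969, -0.246, 0.009], [-0.246, -0.969, -0.003], [0.009, 0.001, -1.0]]
force: [3.7, -7.4, -0.4]
gripper_width: 0.0275
finger_force: 45.6
```

Run:
```python
from h import *
s=read_state();print(s["clock"],s["tcp_pos"],s["force"])
a=grab_frame("scene")[:,:,::-1]
cv2.imwrite("pics/s6.png",cv2.resize(a[220:320,370:450],None,fx=6,fy=6))
```

```text
12.85 [ 0.49987505 -0.18818323  0.19162808] [ 3.70464502 -7.43454234 -0.38473294]
```

View pics/s6.png

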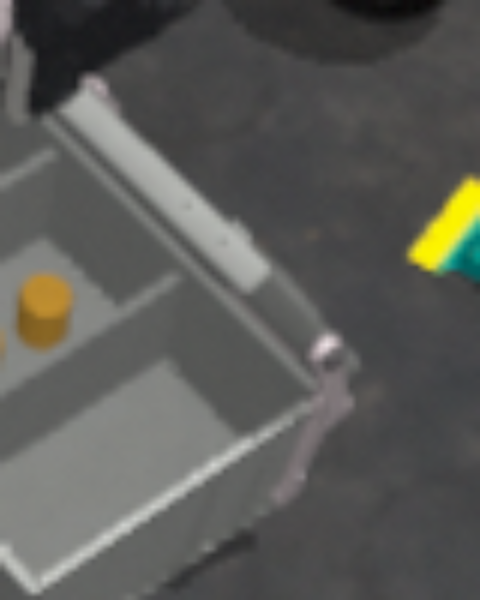

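Force along +x has risen to 3.7 N and the knuckle is fully bent back at (425,286), so the lid is seated on the stay. I'll release and retreat up and toward the robot.

Emit:
{"op": "send_rows", "data": {"motion": [[[0,0,0,0,0,0,0.3],[0,0,0,0,0,0,0.45],[0,0,0,0,0,0,0.6],[0,0,0,0,0,0,0.8],[0,0,0,0,0,0,1],[0,0,0,0,0,0,1],[0,0,0,0,0,0,1],[0,0,0,0,0,-10,1],[0,0,0,0,0,-15,1],[0,0,0,-10,0,-20,1],[0,0,0,-30,0,-20,1],[0,0,0,-40,0,0,1],[0,0,0,-40,0,0,1],[0,0,0,-40,0,0,1],[0,0,0,0,0,0,1],[0,0,0,0,0,0,1]]]}}

```text
clock: 14.9
tcp_pos: [0.3421, -0.1476, 0.2557]
orientation: [[0.969, -0.246, 0.002], [-0.246, -0.969, -0.0], [0.002, -0.0, -1.0]]
force: [1.2, 0.1, 0.5]
gripper_width: 0.0855
finger_force: 0.0
```

Run:
```python
from h import *
s=read_state();print(s["clock"],s["tcp_pos"],s["force"],s["gripper_width"])
a=grab_frame("scene")[:,:,::-1]
cv2.imwrite("pics/s7.png",cv2.resize(a[130:350,180:460],None,fx=2.7,fy=2.7))
```

```text
14.9 [ 0.34214983 -0.14757862  0.2557216 ] [1.15505132 0.10588105 0.51554025] 0.08553935546803805
```

View pics/s7.png

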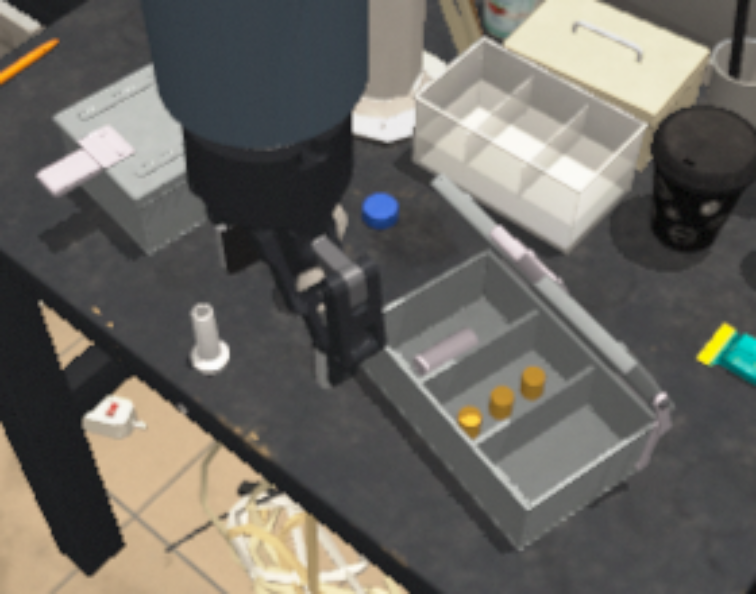

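The lid stands open on the locked stay (knuckle near (424,288)), the narrow case is shut, and the hand is clear of everything.

```bash
python3 -c "from cell import *;print(finish_job())"
```

```text
the job is handed in; nothing more can be done
None
```

The wider case's lid stands open on its locked stay with the gripper clear, the narrower case is still shut, and I handed the job in at about 15 s on the robot clock.

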